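# Open the push-and-turn cap of the cleaner bottle in its clamp dock

### The arm

A 6-joint arm with a two-finger parallel gripper is mounted at the origin on a cart in front of the work surface, level with it; the furniture and walls round the work are solid. World frame = base frame: x ahead of the robot, y to its left, z up, the work surface at z = 0. Lengths are in m, angles in rad, forces in N, time in s.
With the tool pointing down it reaches from about 0.425 to 0.925 m from the base axis. Payload 12.5 kg.
Tool frame: the origin (TCP) lies midway between the tips of the shut fingers; the grasp point (between the pads) lies 19 mm behind it; z points along the fingers, y is the line along which they close (so a half turn about z gives the same grasp; the last joint's range is limited). The gripper opens to 85 mm and grips with 20 to 120 N. Pads are 22 mm wide; open, the fingers measure 114 mm over their backs; the gripper's body (76 mm by 85 mm) begins 54 mm behind the grasp point. The pads swing forward as they close: fully open they stand 13 mm farther back than shut.
Start: joints at [1.153, 0.491, 1.559, -0, 1.092, -0.106], TCP at [0.192, 0.595, 0.231] pointing down, gripper open.
Joint ranges: [-3.1, 3.1], [-0.84, 2.19], [0.05, 2.79], [-1.13, 4.28], [0.06, 2.93], [-2.69, 2.69]. Speed limits (rad/s): [2.22, 2.22, 2.79, 3.14, 3.14, 3.14].

### API

Orientations are given as a unit quaternion [w, x, y, z].
In Python, from plant import telemetry, imaging, manip gives the robot as it stands.
- The arm moves only by the shell command python3 -m crank 'ROWS' [FORCE]. ROWS is a JSON object of lists of equal length, an entry for each row: "linear": the shift along the tool's x, y, z in mm, a list of three; "twist": the turn about the tool's z in rad; "jaw": the closure in counts, from 0 (fully open) to 255 (shut). A call has 1 to 8 rows; each row is the pose to reach, as a shift and turn from the pose commanded when the call began, along the tool's axes at that moment; what a row does not reach only later rows make up. A row lasts 1/8 s, in which the tool goes at most 62.5 mm and 10.7 degrees, less where a joint would pass 70% of its speed; a pose out of reach is approached as far as the arm can. A call with a gripper value outside its range is refused whole. The fingers move at their own pace and stop on an object; FORCE is the grip in N (left out, the last holds). Time passes only in rows, so rows that repeat a pose let the fingers close. It gives the time, the measured TCP pose, the force, the opening and the grip force at its end, in the units of the state.
- telemetry.get_obs(): the state, without advancing time (a new reading comes with each control period).
- imaging.get_image(name): name is "scene" or "top"; returns a dict with "frame" (400x640x3 uint8, red, green, blue), "depth" (400x640 float32, m along the optical axis (not along the pixel's ray), 0 where there is no reading), "mtx" (3x3 intrinsics, pixels), "position" and "attitude" of the camera in the world. Camera axes: x right, y up, looking along -z (the intrinsics and any distortion apply to the point x, -y, -z); pixel columns grow to the right and rows downward; lengths in m; the calibration is good to about 2 mm. A picture is of the moment at which its call begins.
- manip.sign_off(): hands the job in; it is judged then, once.
The state is a dict: "time_s": time; "joints": joint angles; "qd": joint speeds; "tau": joint torques, N m; "ee_pos": TCP position; "tool_rot": TCP orientation; "contact_force": force on the tool from outside, world axes, zero at the start; "moment": the same for the moment, N m; "gripper_width": opening from 0.0 (shut) to 1.0 (fully open); "gripper_force": force on a finger pad.
Only numpy, scipy, OpenCV 4.12 (cv2) and the standard library are available. Lean on these libraries where they do the work, as an engineer would, in place of code of your own. Each camera call takes 0.05 s, during which the arm holds its last target. There are 200 camera calls.

### The job

Turn the knob of the bottle dock clockwise until it clicks and its jaw clamps the bottle, so that the bottle cannot turn. Then push the bottle's safety cap down, twist it anticlockwise until it is free, lift it straight up well clear of the mouth, and finish while still holding it still and upright in the gripper above the bottle. Leave the clamp shut and do not disturb the things standing round the dock.

Things in the scene. Friction and masses are not known exactly. Their poses are not given: they have to be found in the camera images.
- dock: fixed flat aluminium dock on the worktop, plate 92 (x) x 225 (y) x 12 mm high; origin under its centre, z up. The white bottle stands at its +y end (axis at y = +65 mm), the grey clamp housing with the knob at its -y end (axis at y = -65 mm, 130 mm from the bottle's axis). The bottle cannot be lifted out, but turns about its own axis at a touch until it is clamped.
- knob_grip (a point): on the axis of the black clamp knob, half-way up its grip bar, 68 mm above the worktop. The knob is a disc 44 mm in diameter (its top 56 mm above the worktop) with an upright bar on it, 42 mm long and 12 mm thick, reaching from the disc to 80 mm above the worktop. x axis along the bar.
- clamp_knob (a joint): angle of the clamp knob in rad, growing as it turns clockwise seen from above. Starts between 0 and 0.25, turns with light friction (under 0.2 N m), clicks past its detent between 0.75 and 1.05, where the jaw springs onto the bottle, and stops at 1.45. It stays where it is left; the jaw then keeps it from turning back.
- clamp_jaw (a joint): slide of the spring-loaded jaw between housing and bottle, in m: about 0 held back, about 0.004 when it has sprung onto the bottle and clamps it.
- bottle (a joint): angle of the bottle in the dock in rad, anticlockwise from above, 0 at the start.
- bottle_mouth (a point): centre of the rim of the bottle's neck, 146 mm above the worktop, on the bottle's axis, z up. The bottle is white, 76 mm in diameter, with a neck 36 mm in diameter; it carries two lugs. x axis: direction of the lugs.
- cap: black safety cap on the bottle, 58 mm in diameter, 57 mm high, 60 g; origin at the centre of its skirt's lower edge (124 mm above the worktop while shut), z up. It rides on a spring: push it down 3 mm to clear its teeth (stop at 5 mm; 5 N at first, 12 N at the stop) and, while down, turn it anticlockwise seen from above by 0.65 to 2.3 rad (1 rad is well free).
- cap_grip (a point): on the cap's axis, half-way up the upright grip bar on its flat top: 169 mm above the worktop while shut. The bar is 50 mm long, 14 mm thick and 24 mm high (157 to 181 mm above the worktop while shut). x axis along the bar; while shut this is also the direction of the bottle's lugs. Once freed, the spring raises the cap about 3 mm above its shut height and it lifts straight off.
- balloon_weight_2: bystander: small pleated gold-coloured balloon weight, 45 mm wide, 46 mm high, behind the dock; origin under its centre.
- masking_tape: bystander: roll of masking tape lying flat, 93 mm in diameter, 24 mm high, behind the dock; origin under its centre.
- pin_box: bystander: small carton, 52 x 72 x 28 mm high, beside the dock's bottle end; origin under its centre. (Farther left, beyond the worktop's edge at y = 0.28 m, stand tall gas cylinders: keep the arm clear of them when it first swings in.)
Not all that is in view belongs to the job. What is shaped like the cap but red is not meant.

How it is judged:
By the outcome, as a careful person would: the job done as asked, in the order asked, and still so for the second after the job is handed in, while the arm keeps its last pose, push and grip.
It also fails if it takes over 48 s, if anything falls off the work surface, if the arm or the gripper's body presses on something with over 40 N, if the wrist force passes 120 N, or if a joint passes its speed limit or range.

## Working session

There is one attempt and no reset: what is moved stays moved. The work goes in short steps, Python scripts to look and compute and a shell command to move; the robot and the scene stay as the last step left them, time stands still between calls to the robot, and variables do not carry over. Pictures are saved under pics/ and viewed, at most 10 in all, crops included, and the job is handed in when it is done.

```bash
mkdir -p pics; ls
cat > h.py <<'E'
import numpy as np, cv2
from plant import telemetry, imaging, manip
from scipy.spatial.transform import Rotation as R
def rot(q): return R.from_quat([q[1],q[2],q[3],q[0]]).as_matrix()
def cam(n,save=None):
    d=imaging.get_image(n)
    if save: cv2.imwrite('pics/'+save,d['frame'][:,:,::-1])
    return d
def pts(d):
    "world point per pixel from depth"
    K=d['mtx'];z=d['depth'];v,u=np.mgrid[:z.shape[0],:z.shape[1]]
    p=np.stack([(u-K[0,2])/K[0,0]*z,-(v-K[1,2])/K[1,1]*z,-z],-1)
    return p@att(d).T+np.array(d['position'])
def att(d):
    a=np.array(d['attitude']); return a if a.shape==(3,3) else rot(a)
def ray(d,u,v,h):
    "pixel onto plane z=h"
    K=d['mtx'];r=att(d)@np.array([(u-K[0,2])/K[0,0],-(v-K[1,2])/K[1,1],-1.]);o=np.array(d['position'])
    return o+r*(h-o[2])/r[2]
E
python3 - <<'E'
from h import *
for n in('scene','top'):
    d=cam(n,n+'0.png');print(n,d['mtx'],d['position'],d['attitude'],[k for k in d])
o=telemetry.get_obs();print(o)
E
```

```text
pics
scene [[383.83645309   0.         322.81239782]
 [  0.         383.83645309 203.29689414]
 [  0.           0.           1.        ]] [0.16493534 0.43081078 0.79344591] [-0.38250673 -0.14737476  0.31056468  0.85762396] ['frame', 'depth', 'mtx', 'position', 'attitude']
top [[403.36408847   0.         319.77372639]
 [  0.         403.36408847 195.44686619]
 [  0.           0.           1.        ]] [0.46719453 0.05356331 0.95351535] [ 0.7117193   0.0522189  -0.04586172 -0.69901755] ['frame', 'depth', 'mtx', 'position', 'attitude']
{'time_s': 0.1, 'joints': array([ 1.15339450e+00,  4.91528579e-01,  1.55939533e+00, -8.08167966e-07,
        1.09172016e+00, -1.05593298e-01]), 'qd': array([ 1.02505301e-03, -8.10914625e-04, -1.39185343e-03, -6.73270367e-04,
        5.02468330e-04,  5.92358207e-06]), 'tau': array([ 3.34979486e-03, -6.19445443e+01, -2.62027377e+01, -7.62817172e-05,
        2.90115851e-03, -4.29002216e-05]), 'ee_pos': array([0.19162848, 0.59468178, 0.23076563]), 'tool_rot': array([-1.35563802e-04,  1.55273253e-01,  9.87871419e-01, -5.07929176e-04]), 'contact_force': array([-0.15302431,  0.47367205,  0.2061463 ]), 'moment': array([-0.01117451, -0.0128171 ,  0.02378162]), 'gripper_force': 0.0, 'gripper_width': 0.9958920678883054}
```

View pics/scene0.png

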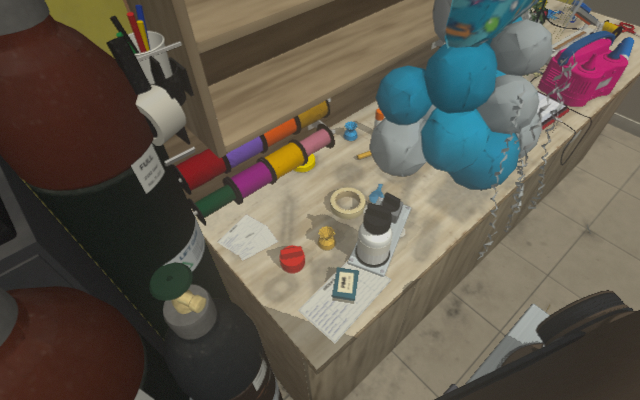

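View pics/top0.png

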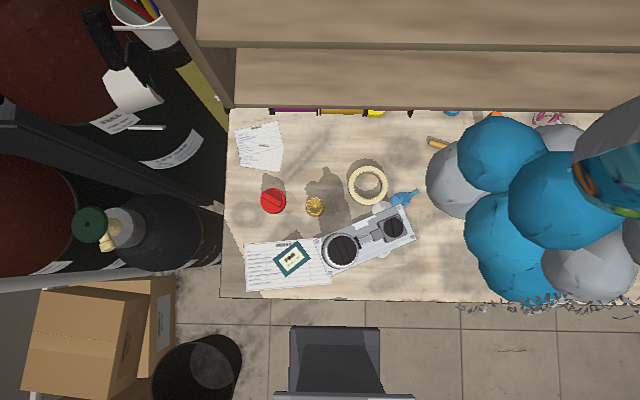

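The scene view shows the bottle with its black cap at about (378,219) and the knob behind it at (392,204). In the top view the cap is at (340,250), the knob at (390,229), and the dock is tilted. The red decoy is at (273,200), and the balloons are on the right.

Run:
```python
from h import *
d=cam('top');P=pts(d);f=d['frame']
def rep(name,box,lo,hi,dark=90):
    u0,u1,v0,v1=box;m=np.zeros(f.shape[:2],bool);m[v0:v1,u0:u1]=1
    m&=(P[...,2]>lo)&(P[...,2]<hi)&(f.max(2)<dark)
    q=P[m];print(name,m.sum(),q.mean(0).round(4),q.min(0).round(3),q.max(0).round(3))
    r=cv2.minAreaRect((q[:,:2]*1000).astype(np.float32));print('  rect',r)
    w,V=np.linalg.eigh(np.cov(q[:,:2].T));print('  ax',V[:,1],np.degrees(np.arctan2(V[1,1],V[0,1])),np.sqrt(w*12))
rep('capbar',(310,375,220,285),.172,.19); rep('captop',(310,375,220,285),.148,.19)
rep('knobbar',(365,420,205,255),.072,.09); rep('knob',(365,420,205,255),.048,.09)
print(P[229,390],P[250,340])
# balloons
b=P[100:310,420:640].reshape(-1,3);b=b[(b[:,2]>.05)]
for y in(-.1,-.15,-.2,-.25,-.3):
    s=b[(b[:,1]>y)&(b[:,0]<.9)];print(y,len(s),s.min(0) if len(s) else '',s.max(0) if len(s) else '')
c=np.hstack([cv2.resize(f[200:290,305:425],None,fx=5,fy=5,interpolation=2)])
cv2.imwrite('pics/crop1.png',c[:,:,::-1])
```

```text
capbar 192 [0.4711 0.0172 0.1805] [0.447 0.002 0.173] [0.494 0.031 0.184]
  rect ((471.33837890625, 17.22360610961914), (49.25608444213867, 13.971365928649902), 23.937501907348633)
  ax [-0.91312696 -0.40767531] -155.94111510362882 [0.01396022 0.0485626 ]
captop 665 [0.4715 0.0171 0.164 ] [ 0.444 -0.011  0.153] [0.499 0.044 0.184]
  rect ((471.6158752441406, 16.28192138671875), (54.47654342651367, 54.9000244140625), 0.9292435050010681)
  ax [0.49050208 0.87144002] 60.62641260386471 [0.04880959 0.04910715]
knobbar 116 [ 0.5239 -0.1008  0.0793] [ 0.504 -0.11   0.072] [ 0.545 -0.093  0.083]
  rect ((524.1658325195312, -101.2563705444336), (41.859344482421875, 12.608762741088867), 9.735115051269531)
  ax [-0.9837299  -0.17965377] -169.65040631124901 [0.01284252 0.04196728]
knob 304 [ 0.5237 -0.0995  0.0654] [ 0.503 -0.121  0.049] [ 0.545 -0.081  0.083]
  rect ((523.8961791992188, -100.99188232421875), (40.325435638427734, 42.51945877075195), 89.96807861328125)
  ax [-0.96206434 -0.27282266] -164.1676990109368 [0.0359041  0.03839088]
[ 0.52008066 -0.09423906  0.0564579 ] [0.47124121 0.02125152 0.18167296]
-0.1 186 [0.46719453 0.05356331 0.95351535] [0.46719453 0.05356331 0.95351535]
-0.15 475 [ 0.46719453 -0.14971878  0.28670101] [0.72323491 0.05356331 0.95351535]
-0.2 2525 [ 0.46719453 -0.19999366  0.05796212] [0.72416308 0.05356331 0.95351535]
-0.25 7725 [ 0.46486036 -0.24999166  0.05690613] [0.72474941 0.05356331 0.95351535]
-0.3 20166 [ 0.35891624 -0.29999855  0.05272421] [0.72547028 0.05356331 0.95351535]
```

View pics/crop1.png

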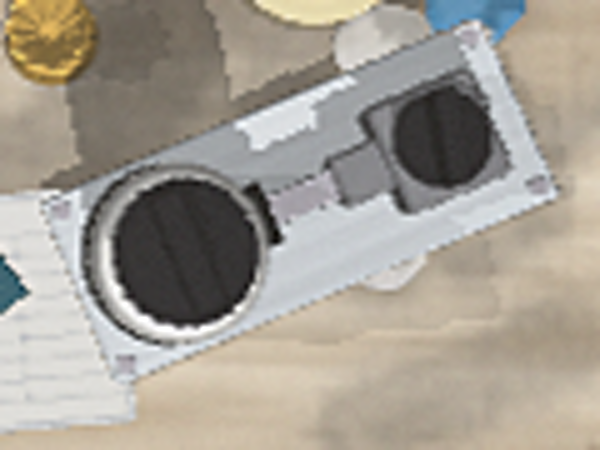

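The crop confirms what I measured: cap bar at about 24° and knob bar at about 10°, with the axes 129 mm apart (130 given). Next I'll check clearances to the cylinders and balloons.

Run:
```python
from h import *
Q=[]
for n in('top','scene'):
    d=cam(n);p=pts(d).reshape(-1,3);Q.append(p[d['depth'].ravel()>0])
p=np.vstack(Q)
k=np.array([.524,-.101])
print('near knob axis')
for lo in np.arange(.1,.9,.1):
    s=p[(p[:,2]>lo)&(p[:,2]<lo+.1)&(p[:,1]<-.05)]
    r=np.linalg.norm(s[:,:2]-k,axis=1)
    if len(s): i=r.argmin();print(lo.round(1),len(s),r[i].round(3),s[i].round(3))
print('left things y>.2')
for lo in np.arange(.1,.8,.1):
    s=p[(p[:,2]>lo)&(p[:,2]<lo+.1)&(p[:,1]>.2)&(p[:,0]<.62)]
    if len(s): 
        r=np.hypot(s[:,0],s[:,1]);i=r.argmin();j=s[:,1].argmin();l=s[:,0].argmin()
        print(lo.round(1),len(s),'minr',r[i].round(3),s[i].round(3),'miny',s[j].round(3),'minx',s[l].round(3))
s=p[(p[:,1]<-.15)&(p[:,0]<.6)&(p[:,2]>.2)]; r=np.hypot(s[:,0],s[:,1]);i=r.argmin();print('balloon min r',r[i],s[i])
```

```text
near knob axis
0.1 17548 0.096 [ 0.579 -0.18   0.108]
0.2 20380 0.13 [ 0.596 -0.209  0.237]
0.3 39890 0.153 [ 0.541 -0.253  0.303]
0.4 8878 0.186 [ 0.71  -0.103  0.5  ]
0.5 11900 0.186 [ 0.71  -0.104  0.511]
left things y>.2
0.1 10785 minr 0.578 [0.442 0.371 0.1  ] miny [0.501 0.341 0.101] minx [0.415 0.589 0.172]
0.2 9730 minr 0.614 [0.465 0.4   0.288] miny [0.505 0.384 0.228] minx [0.415 0.586 0.267]
0.3 17632 minr 0.62 [0.468 0.407 0.3  ] miny [0.508 0.392 0.322] minx [0.424 0.568 0.301]
0.4 2004 minr 0.743 [0.482 0.566 0.4  ] miny [0.519 0.549 0.4  ] minx [0.469 0.59  0.4  ]
0.6 9841 minr 0.357 [0.14  0.328 0.684] miny [0.14  0.328 0.684] minx [0.133 0.359 0.691]
balloon min r 0.4879046069203528 [ 0.38051072 -0.3053891   0.20712387]
```

```bash
cat > go.py <<'E'
# usage: go.py x y z yawdeg -> shift in tool axes (mm) and twist from the present pose
import sys; from h import *
o=telemetry.get_obs();M=rot(o['tool_rot']);x,y,z,a=map(float,sys.argv[1:5])
yaw=np.degrees(np.arctan2(M[1,0],M[0,0]))
w=(a-yaw+180)%360-180
print('lin',(M.T@(np.array([x,y,z])-o['ee_pos'])*1000).round(1),'twist',-np.radians(w).round(3),'now',o['ee_pos'].round(4),'yaw',yaw.round(2),'F',np.round(o['contact_force'],1),np.round(o['moment'],2),'t',o['time_s'],o['gripper_width'],'j',np.round(o['joints'],2))
E
python3 -m crank '{"linear":[[-121,-187,-30],[-121,-187,-30],[-121,-187,-30],[-121,-187,-30],[-319,-312,-30],[-319,-312,-30],[-319,-312,-30],[-319,-312,-30]],"twist":[0,0,0,0,0,0,0,0],"jaw":[0,0,0,0,0,0,0,0]}'; python3 go.py .524 -.101 .2 190.2
```

```text
time_s: 1.25
ee_pos: [0.4008, 0.1981, 0.2615]
tool_rot: [0.0, 0.156, 0.988, 0.0]
contact_force: [0.6, 0.4, -0.6]
gripper_width: 0.998
gripper_force: 0.0
lin [-209.2 -246.7   61.5] twist -0.491 now [0.4008 0.1981 0.2615] yaw 162.07 F [ 0.6  0.4 -0.6] [0.01 0.01 0.02] t 1.25 0.9980092153803198 j [ 0.31  0.2   1.93  0.    1.01 -0.95]
```

```bash
python3 -m crank '{"linear":[[-209,-247,0],[-209,-247,0],[-209,-247,0],[-209,-247,0],[-209,-247,0],[-209,-247,0],[-209,-247,120],[-209,-247,120]],"twist":[-0.49,-0.49,-0.49,-0.49,-0.49,-0.49,-0.49,-0.49],"jaw":[110,110,110,110,110,110,110,110]}' 40; python3 go.py .524 -.101 .060 190.2
python3 - <<'E'
from h import *
a=cam('top')['frame'][160:310,280:440];b=cam('scene')['frame'][140:290,310:470]
cv2.imwrite('pics/k1.png',cv2.resize(np.hstack([a,b]),None,fx=2.5,fy=2.5)[:,:,::-1])
E
```

```text
time_s: 2.25
ee_pos: [0.5227, -0.0997, 0.1399]
tool_rot: [0.001, -0.088, 0.996, -0.0]
contact_force: [0.9, -0.3, -0.2]
gripper_width: 0.573
gripper_force: 0.0
lin [-0.9 -1.4 79.9] twist -0.001 now [ 0.5227 -0.0997  0.1399] yaw -169.85 F [ 0.9 -0.3 -0.2] [0.03 0.02 0.01] t 2.25 0.573347892023349 j [-0.31  0.48  1.89  0.    0.78 -2.06]
```

View pics/k1.png

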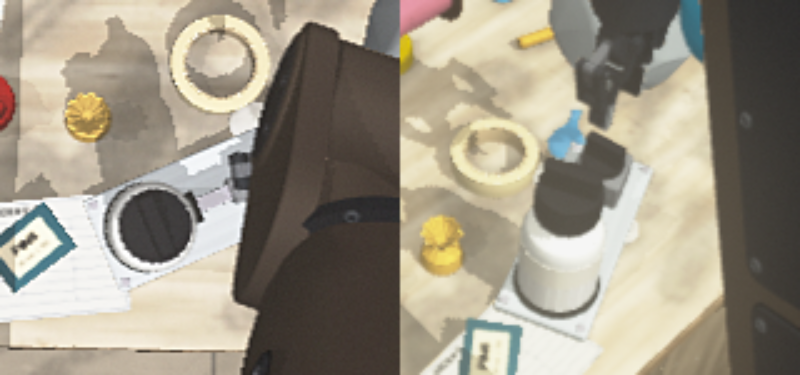

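The gripper is centred over the knob (scene crop, about (600,130)) and nothing is touching. Descending.

```bash
python3 -m crank '{"linear":[[-1,-1,40],[-1,-1,79],[-1,-1,79],[-1,-1,79],[-1,-1,79],[-1,-1,79],[-1,-1,79],[-1,-1,79]],"twist":[0,0,0,0,0,0,0,0],"jaw":[110,110,110,255,255,255,255,255]}' 40; python3 go.py .524 -.101 .060 190.2
```

```text
time_s: 3.35
ee_pos: [0.5256, -0.1026, 0.0648]
tool_rot: [0.003, -0.089, 0.996, -0.002]
contact_force: [-2.9, -21.4, 6.4]
gripper_width: 0.128
gripper_force: 42.8
lin [1.3 1.9 4.8] twist 0.001 now [ 0.5256 -0.1026  0.0648] yaw -169.77 F [ -2.9 -21.4   6.4] [-3.42  0.48  0.05] t 3.35 0.12788960989486764 j [-0.32  0.6   1.93 -0.    0.6  -2.06]
```

```bash
python3 -m crank '{"linear":[[0,-1,0],[0,-2,0],[0,-2,0]],"twist":[0,0,0],"jaw":[255,255,255]}' 40; python3 -m crank '{"linear":[[0,0,0],[0,0,0],[0,0,0],[0,0,0],[0,0,0],[0,0,0]],"twist":[0.12,0.24,0.36,0.48,0.6,0.6],"jaw":[255,255,255,255,255,255]}'; python3 go.py .524 -.101 .060 190.2
```

```text
time_s: 3.72
ee_pos: [0.5256, -0.103, 0.0648]
tool_rot: [0.002, -0.089, 0.996, -0.001]
contact_force: [-1.4, -6.7, 8.9]
gripper_width: 0.126
gripper_force: 43.4
time_s: 4.47
ee_pos: [0.5257, -0.1032, 0.0648]
tool_rot: [0.002, 0.21, 0.978, -0.001]
contact_force: [-2.3, -8.6, 9.5]
gripper_width: 0.129
gripper_force: 43.4
lin [2.5 1.3 4.8] twist -0.602 now [ 0.5257 -0.1032  0.0648] yaw 155.72 F [-2.3 -8.6  9.5] [-1.29  0.28 -0.19] t 4.475 0.12853890989691485 j [-0.32  0.6   1.93 -0.    0.6  -1.46]
```

```bash
python3 -m crank '{"linear":[[0,0,0],[0,0,0],[0,0,0],[0,0,0],[0,0,0],[0,0,0]],"twist":[0.1,0.2,0.3,0.4,0.4,0.4],"jaw":[255,255,255,255,255,255]}'; python3 go.py .524 -.101 .060 190.2
python3 - <<'E'
from h import *
a=cam('top')['frame'][190:300,300:420];b=cam('scene')['frame'][170:280,330:450]
cv2.imwrite('pics/k2.png',cv2.resize(np.hstack([a,b]),None,fx=3.3,fy=3.3,interpolation=2)[:,:,::-1])
E
```

```text
time_s: 5.22
ee_pos: [0.5257, -0.1034, 0.0648]
tool_rot: [0.003, 0.399, 0.917, -0.0]
contact_force: [-2.8, -9.9, 9.1]
gripper_width: 0.126
gripper_force: 43.4
lin [2.9 0.4 4.8] twist -1.0 now [ 0.5257 -0.1034  0.0648] yaw 132.92 F [-2.8 -9.9  9.1] [-1.6   0.26 -0.08] t 5.225 0.1261660468019987 j [-0.32  0.6   1.93 -0.    0.6  -1.06]
```

View pics/k2.png

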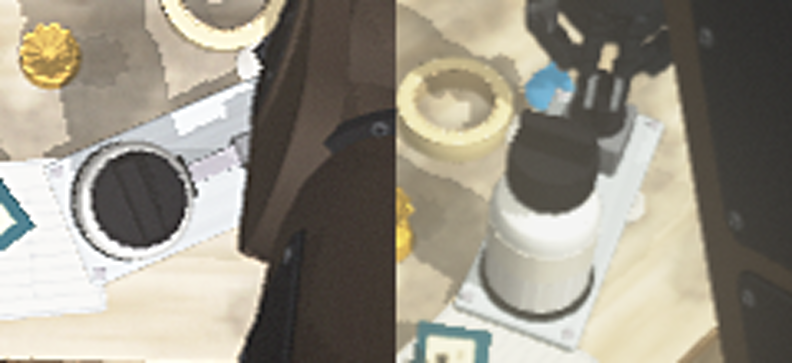

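The scene crop shows the fingers still on the knob and the jaw apparently against the bottle. I'll release, rise, and check it from above on the way to the cap.

```bash
python3 -m crank '{"linear":[[0,0,0],[0,0,0],[0,0,0],[0,0,-60],[0,0,-120],[0,0,-160],[0,0,-160],[0,0,-160]],"twist":[0,0,0,0,0,0,0,0],"jaw":[90,90,90,90,90,90,90,90]}'; python3 go.py .4714 .0172 .225 24
```

```text
time_s: 6.32
ee_pos: [0.5239, -0.1017, 0.2216]
tool_rot: [-0.001, 0.399, 0.917, 0.0]
contact_force: [-0.5, 0.4, -0.0]
gripper_width: 0.649
gripper_force: 0.0
lin [122.8  42.5  -3.3] twist 1.901 now [ 0.5239 -0.1017  0.2216] yaw 132.92 F [-0.5  0.4 -0. ] [-0.01 -0.02 -0.01] t 6.325 0.6489819021774865 j [-0.32  0.37  1.79  0.    0.98 -1.06]
```

```bash
python3 -m crank '{"linear":[[40,14,-10],[80,28,-10],[123,42,-10],[123,42,-10],[123,42,-10],[123,42,-10],[123,42,-10],[123,42,-10]],"twist":[1.9,1.9,1.9,1.9,1.9,1.9,1.9,1.9],"jaw":[90,90,90,90,90,90,90,90]}'; python3 go.py .4714 .0172 .2 24
python3 - <<'E'
from h import *
d=cam('top');P=pts(d);f=d['frame']
m=np.zeros(f.shape[:2],bool);m[205:255,365:420]=1;m&=(P[...,2]>.072)&(P[...,2]<.09)&(f.max(2)<90);q=P[m]
print(m.sum())
if m.sum()>20: print(q.mean(0),cv2.minAreaRect((q[:,:2]*1000).astype(np.float32)))
a=f[190:300,300:420];b=cam('scene')['frame'][170:280,330:450]
cv2.imwrite('pics/k3.png',cv2.resize(np.hstack([a,b]),None,fx=3.3,fy=3.3,interpolation=2)[:,:,::-1])
E
```

```text
time_s: 7.32
ee_pos: [0.4708, 0.0169, 0.2307]
tool_rot: [-0.001, 0.918, 0.396, -0.001]
contact_force: [0.4, 0.3, -0.0]
gripper_width: 0.645
gripper_force: 0.0
lin [ 0.7  0.3 30.7] twist 0.395 now [0.4708 0.0169 0.2307] yaw 46.62 F [ 0.4  0.3 -0. ] [0.02 0.   0.  ] t 7.325 0.6448183396381302 j [-0.1   0.27  1.92  0.    0.95  0.65]
0
```

View pics/k3.png

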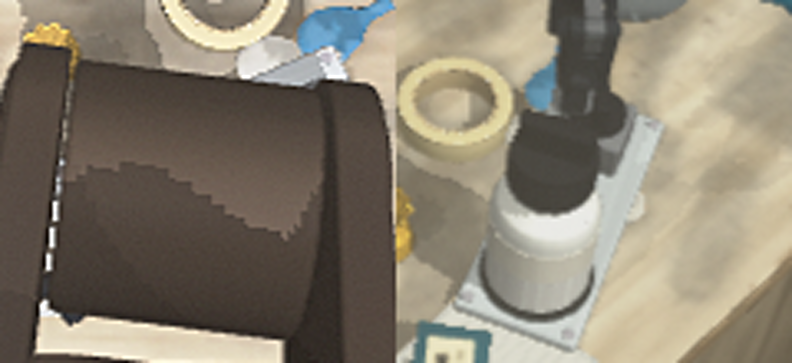

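The arm hides the jaw in the top view, so I'll step aside briefly to confirm the clamp before twisting.

```bash
python3 -m crank '{"linear":[[20,-52,-10],[38,-105,-10],[58,-158,-10],[77,-210,-10],[77,-210,-10]],"twist":[0.1,0.2,0.3,0.395,0.395],"jaw":[90,90,90,90,90]}'; python3 go.py .4711 .0170 .225 24
python3 - <<'E'
from h import *
d=cam('top');P=pts(d);f=d['frame']
for nm,box,lo,hi in(('knob',(365,420,205,255),.072,.09),('cap',(310,375,220,285),.172,.19)):
    u0,u1,v0,v1=box
    m=np.zeros(f.shape[:2],bool);m[v0:v1,u0:u1]=1;m&=(P[...,2]>lo)&(P[...,2]<hi)&(f.max(2)<90);q=P[m]
    print(nm,m.sum())
    if m.sum()>20: print(q.mean(0),cv2.minAreaRect((q[:,:2]*1000).astype(np.float32)))
cv2.imwrite('pics/k4.png',cv2.resize(f[190:300,300:420],None,fx=5,fy=5,interpolation=2)[:,:,::-1])
E
```

```text
time_s: 8.05
ee_pos: [0.3684, 0.2187, 0.2416]
tool_rot: [-0.0, 0.977, 0.215, -0.001]
contact_force: [-0.1, -0.4, -0.0]
gripper_width: 0.646
gripper_force: 0.0
lin [  8.6 226.1  16.5] twist 0.014 now [0.3684 0.2187 0.2416] yaw 24.82 F [-0.1 -0.4 -0. ] [-0.01  0.01 -0.02] t 8.05 0.6461402304629468 j [0.38 0.2  2.   0.   0.95 1.52]
knob 109
[ 0.52383664 -0.10051237  0.07962526] ((524.2510986328125, -100.46903228759766), (11.893916130065918, 40.322872161865234), 45.45030975341797)
cap 194
[0.47120622 0.01730777 0.18059142] ((471.38800048828125, 17.245067596435547), (49.06302261352539, 14.054544448852539), 24.593786239624023)
```

View pics/k4.png

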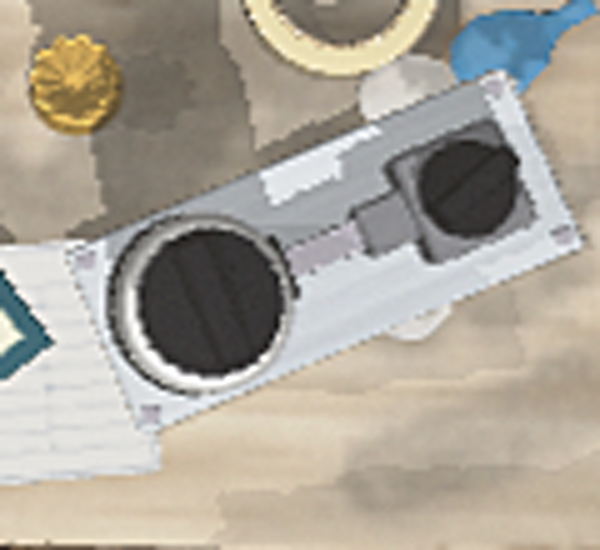

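The knob bar is now at -44.5°, a turn of about 0.955 rad. The jaw pad, near (283,268) in the crop, looks closer to the bottle. I'll compare it numerically with the first picture.

Run:
```python
from h import *
f=cam('top')['frame'];g=cv2.imread('pics/top0.png')[:,:,::-1]
cv2.imwrite('pics/top1.png',f[:,:,::-1])
# brightness profile along the line cap->knob (full-image px), averaged over +-1px
A=np.array([342.5,250.]);B=np.array([393.6,227.7]);n=np.array([B[1]-A[1],A[0]-B[0]])/np.linalg.norm(B-A)
for im in(g,f):
    s=np.linspace(.2,.75,45);pp=A+(B-A)*s[:,None]
    pr=sum(cv2.remap(im.max(2).astype(np.float32),(pp+n*k)[:,0:1].astype(np.float32),(pp+n*k)[:,1:2].astype(np.float32),1).ravel() for k in(-2,-1,0,1,2))/5
    print(pr.astype(int))
```

```text
[ 53  51  50  69 115 140 116  75  46  42  97 158 175 168 170 176 173 171
 170 170 171 172 172 170 164 170 178 179 181 172 138 116 123 134 138 137
 138 138 139 139 140 139 138 138 140]
[ 56  53  51  73 128 148 115  87 134 175 184 182 178 171 176 184 181 179
 178 178 179 180 180 177 172 178 187 188 189 179 144 121 128 140 144 144
 144 145 146 146 145 145 145 145 147]
```

The jaw pad moved about 4 mm onto the bottle, so it is clamped. Now the cap.

```bash
python3 -m crank '{"linear":[[2,57,0],[4,113,0],[6,170,0],[9,226,0],[9,226,0],[9,226,40],[9,226,79],[9,226,79]],"twist":[0.01,0.01,0.01,0.01,0.01,0.01,0.01,0.01],"jaw":[90,90,90,90,90,90,90,90]}'; python3 go.py .4713 .0172 .162 24.3;  python3 -m crank '{"linear":[[0,0,0],[0,0,0],[0,0,0],[0,0,0],[0,0,0],[0,0,0]],"twist":[0,0,0,0,0,0],"jaw":[255,255,255,255,255,255]}' 60; python3 go.py .4713 .0172 .162 24.3
```

```text
time_s: 9.15
ee_pos: [0.4702, 0.0139, 0.1614]
tool_rot: [-0.001, 0.978, 0.206, -0.003]
contact_force: [-0.6, 0.2, 0.3]
gripper_width: 0.644
gripper_force: 0.0
lin [ 2.3 -2.6 -0.6] twist -0.008 now [0.4702 0.0139 0.1614] yaw 23.82 F [-0.6  0.2  0.3] [-0.   -0.01  0.03] t 9.15 0.6436280450820988 j [-0.11  0.37  2.    0.    0.77  1.04]
time_s: 9.9
ee_pos: [0.4721, 0.0141, 0.1637]
tool_rot: [0.0, 0.979, 0.206, 0.001]
contact_force: [0.7, -0.0, 5.3]
gripper_width: 0.15
gripper_force: 60.1
lin [ 0.5 -3.2  1.7] twist -0.009 now [0.4721 0.0141 0.1637] yaw 23.77 F [ 0.7 -0.   5.3] [-0.11 -0.27  0.03] t 9.9 0.14995547743578963 j [-0.11  0.37  2.    0.    0.77  1.05]
```

```bash
python3 -m crank '{"linear":[[0,0,2],[0,0,4],[0,0,6],[0,0,6],[0,0,6]],"twist":[0,0,0,0,0],"jaw":[255,255,255,255,255]}'; python3 go.py .4713 .0172 .162 24.3
```

```text
time_s: 10.52
ee_pos: [0.4723, 0.0141, 0.1596]
tool_rot: [0.001, 0.979, 0.206, 0.002]
contact_force: [-7.4, -1.3, 34.3]
gripper_width: 0.151
gripper_force: 64.1
lin [ 0.3 -3.2 -2.4] twist -0.009 now [0.4723 0.0141 0.1596] yaw 23.78 F [-7.4 -1.3 34.3] [-0.02  1.22 -0.04] t 10.525 0.15087208239058997 j [-0.11  0.38  2.01  0.    0.76  1.05]
```

The cap is down about 4–5 mm and on its stop. I'll ease off a little and twist anticlockwise.

```bash
python3 -m crank '{"linear":[[0,0,-2],[0,0,-2],[0,0,-2],[0,0,-2],[0,0,-2],[0,0,-2]],"twist":[0,-0.1,-0.2,-0.3,-0.3,-0.3],"jaw":[255,255,255,255,255,255]}' 80; python3 go.py .4713 .0172 .162 24.3
```

```text
time_s: 11.28
ee_pos: [0.4724, 0.0141, 0.16]
tool_rot: [0.0, 0.937, 0.35, 0.001]
contact_force: [0.2, 0.3, 12.3]
gripper_width: 0.139
gripper_force: 78.2
lin [ 1.2 -3.  -2. ] twist 0.291 now [0.4724 0.0141 0.16  ] yaw 40.96 F [ 0.2  0.3 12.3] [-0.04 -0.11  0.06] t 11.275 0.13942175237052115 j [-0.11  0.38  2.01  0.    0.76  0.75]
```

```bash
python3 -m crank '{"linear":[[0,0,0],[0,0,0],[0,0,0],[0,0,0],[0,0,0],[0,0,0],[0,0,0],[0,0,0]],"twist":[-0.13,-0.26,-0.39,-0.52,-0.65,-0.78,-0.9,-0.9],"jaw":[255,255,255,255,255,255,255,255]}'; python3 go.py .4713 .0172 .162 24.3
```

```text
time_s: 12.28
ee_pos: [0.4724, 0.0141, 0.1601]
tool_rot: [0.001, 0.691, 0.723, 0.001]
contact_force: [0.3, 0.5, 11.1]
gripper_width: 0.144
gripper_force: 78.2
lin [ 3.1 -1.  -1.9] twist 1.192 now [0.4724 0.0141 0.1601] yaw 92.62 F [ 0.3  0.5 11.1] [ 0.05 -0.1   0.06] t 12.275 0.14360555349976842 j [-0.11  0.38  2.01  0.    0.76 -0.16]
```

Turned 1.2 rad; lifting gently and watching the force.

```bash
python3 -m crank '{"linear":[[0,0,-3],[0,0,-6],[0,0,-9],[0,0,-12],[0,0,-15],[0,0,-15]],"twist":[0,0,0,0,0,0],"jaw":[255,255,255,255,255,255]}'; python3 go.py .4724 .0141 .162 92.6
```

```text
time_s: 13.02
ee_pos: [0.4716, 0.0142, 0.1744]
tool_rot: [-0.0, 0.691, 0.722, 0.0]
contact_force: [-0.3, -0.8, -1.2]
gripper_width: 0.141
gripper_force: 78.4
lin [-0.1  0.8 12.4] twist -0.001 now [0.4716 0.0142 0.1744] yaw 92.52 F [-0.3 -0.8 -1.2] [-0.01  0.01 -0.03] t 13.025 0.1406966804620053 j [-0.11  0.35  1.99  0.    0.8  -0.15]
```

```bash
python3 -m crank '{"linear":[[0,0,-15],[0,0,-30],[0,0,-50],[0,0,-70],[0,0,-90],[0,0,-100],[0,0,-100],[0,0,-100]],"twist":[0,0,0,0,0,0,0,0],"jaw":[255,255,255,255,255,255,255,255]}'; python3 -m crank '{"linear":[[0,0,0],[0,0,0],[0,0,0],[0,0,0]],"twist":[0,0,0,0],"jaw":[255,255,255,255]}'; python3 go.py .4724 .0141 .162 92.6
python3 - <<'E'
from h import *
f=cam('scene')['frame'][100:300,280:480]
cv2.imwrite('pics/end.png',cv2.resize(f,None,fx=3,fy=3,interpolation=2)[:,:,::-1])
E
```

```text
time_s: 14.02
ee_pos: [0.4714, 0.0142, 0.2736]
tool_rot: [-0.0, 0.691, 0.722, -0.0]
contact_force: [-0.7, 0.6, -0.3]
gripper_width: 0.142
gripper_force: 78.5
time_s: 14.52
ee_pos: [0.4717, 0.0142, 0.2742]
tool_rot: [-0.0, 0.691, 0.722, 0.0]
contact_force: [0.7, -0.2, -1.3]
gripper_width: 0.139
gripper_force: 78.5
lin [-1.000e-01  7.000e-01  1.122e+02] twist -0.001 now [0.4717 0.0142 0.2742] yaw 92.52 F [ 0.7 -0.2 -1.3] [-0.03  0.01 -0.05] t 14.525 0.13913116945103055 j [-0.11  0.22  1.86  0.    1.06 -0.15]
```

View pics/end.png

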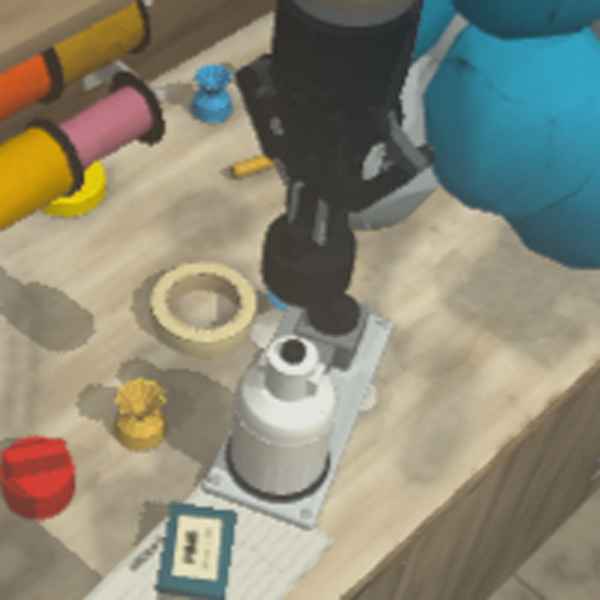

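The cap is held upright at about (310,255), well above the open neck at (293,350), and the bystanders are undisturbed. Handing in.

```bash
python3 -c "
from plant import manip
print(manip.sign_off())"
```

```text
the job is handed in; nothing more can be done
None
```

The job is handed in: the knob is turned and its jaw clamps the bottle, and the freed cap is held still and upright about 110 mm above where it sat, with the bystanders looking undisturbed in the final picture; no verdict was shown.

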